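# Empty the blue-gated tipping tray at the watchmaker's bench

### The job

The two polished steel case backs in the tipping tray with the blue gate are ready for washing. Lower that tray's blue end gate all the way, then lift the tray by the blue bar at its other end until both case backs slide out over the gate into the white dish below, and lay the tray back down level, leaving the gate down. Do not touch the case backs with the robot, and leave the red-gated station alone.

Things in the scene. Friction and masses are not known exactly. Their poses are not given: they have to be found in the camera images.
- blue_stand: Fixed black station of the tray to empty, base 275 x 116 mm, left or right, yaw within 17 degrees. Origin on the table straight below the pivot line; z up, x from the blue bar over the gate towards the dish, y along the hinges. In its frame (mm): base x -115 to 160; pivot line and gate hinge both at x 0, z 90; uprights |x| under 12, |y| 48 to 56, to z 96; rest block x -95 to -75, to z 85.
- blue_dish (a point): Centre of the floor of the white catch dish on the blue station's base, stand frame x 87, y 0, z 10 mm. Inside 139 mm (x) by 108 mm (y); side walls to z 42, near wall z 30, far wall z 58. Axes as the stand.
- blue_tray (a joint): Tip of the aluminium tray (black floor) about the pivot line, rad: 0 level (start, on its stop), grows as the bar end is lifted, to 0.9. Level, in the stand's frame (mm): floor z 90, inside x -100 to 0, |y| under 40; walls to z 118, back face x -103. 0.3 kg, slow damped hinge, sinks back when let go. Slippery: case backs slide from 13 to 20 degrees; 0.7 rad empties it.
- blue_gate (a joint): Blue gate's angle to the tray, rad: 0 upright, shut; grows as its top swings out (stand +x) and down; 1.57 flat as a chute in line with the floor, stop 1.6. Starts 0 to 0.15. Plate 86 wide, 4 thick, inner face through the hinge line, round 10 mm lip on top centred 46 mm from the hinge; shut, its top is at z 141, 23 above the walls. Stiff hinge, stays where left; about 1.5 N at the lip moves it.
- blue_bar (a point): Centre of the tray's blue lifting bar: round, 10 mm thick, 86 mm long, along y. Tray level: stand frame x -150, y 0, z 110 mm, 42 mm clear behind the back wall. Moves with the tray, x towards the gate. Two 6 mm steel arms at |y| 37 to 43 join it to the tray, free between them and below to z 8. It may turn between the fingers as the tray tips.
- steel_back_1: Loose polished steel watch case back, a disc 34 mm across, 7 mm thick, about 45 g, lying in the back half of the blue-gated tray (its centre 50 to 80 mm from the gate). Origin at the centre of the underside. Not to be touched by the robot.
- steel_back_2: The second, like steel_back_1, beside it in the same tray.
- red_stand: The look-alike station with a red gate and a red bar, holding two brass case backs; same sizes and frame as blue_stand, on the other side. Not to be touched by the robot.
Mind the look-alikes: they are no part of the job. What is shaped like the steel_back_2 but black or purple is not meant.

How it is judged:
By the outcome, as a careful person would: the job done as asked, in the order asked, and still so for the second after the job is handed in, with the robot touching nothing.
It also fails if it takes over 54 s, if anything falls off the work surface, if the arm or the gripper's body presses on something with over 40 N, if the wrist force passes 120 N, or if a joint passes its speed limit or range.

### The arm

A 6-joint arm with a two-finger parallel gripper is mounted at the origin on the work surface. World frame = base frame: x ahead of the robot, y to its left, z up, the work surface at z = 0. Lengths are in m, angles in rad, forces in N, time in s.
With the tool pointing down it reaches from about 0.325 to 0.75 m from the base axis. Payload 7.6 kg.
Tool frame: the origin (TCP) lies at the very end of the fingers, on their centre line; the grasp point (between the pads) lies 19 mm behind it; z points along the fingers, y is the direction in which the jaws open and shut (so a half turn about z gives the same grasp; the last joint's range is limited). The gripper opens to 85 mm and grips with 20 to 120 N. Pads are 22 mm wide; open, the fingers measure 114 mm over their backs; the gripper's body (76 mm by 85 mm) begins 54 mm behind the grasp point. The pads swing forward as they close: fully open they stand 13 mm farther back than shut.
Start: joints at [1.276, 0.052, 1.401, -0, 1.689, -0.07], TCP at [0.117, 0.512, 0.231] pointing down, gripper open.
Joint ranges: [-2.9, 2.9], [-0.91, 2.17], [0.12, 2.37], [-1.06, 4.2], [0.26, 2.73], [-2.93, 2.93]. Speed limits (rad/s): [2.57, 2.57, 3.01, 3.14, 3.14, 3.14].

### API

Orientations are given as a 3x3 rotation matrix whose columns are the frame's x, y, z axes.
In Python, from cell import manip gives the robot as it stands. The module is installed in compiled form; this text tells all that it offers.
- The arm moves only by the shell command python3 -m inch 'ROWS' [FORCE]. ROWS is JSON, a list of rows, each an object with "offset": the shift along the world's x, y, z each as a share of 0.25 m, from -1 to 1, a list of three; "turn": the turn, a rotation vector about the world's x, y, z each as a share of 5 degrees, from -1 to 1, a list of three; "grip": the closure, from 0 (fully open) to 1 (shut). In form: [{"offset": [dx, dy, dz], "turn": [ax, ay, az], "grip": grip}, ...]. A call has 1 to 5 rows; each row shifts and turns the commanded pose from where the row before left it; what a row does not reach is not made up. A row lasts 1/12 s, in which the tool goes at most 41.7 mm and 7.16 degrees, less where a joint would pass 70% of its speed; a pose out of reach is approached as far as the arm can. A call with a number of a shift or a turn outside -1 to 1 is refused whole. A call with a gripper value outside its range is refused whole. The fingers move at their own pace and stop on an object; FORCE is the grip in N (left out, the last holds). Time passes only in rows, so rows that do not move let the fingers close. It gives the time, the measured TCP pose, the force and the opening at its end, in the units of the state.
- manip.read_state(): the state, without advancing time (a new reading comes with each control period).
- manip.capture(name): name is "side" or "top" or "wrist"; returns a dict with "pixels" (480x640x3 uint8, red, green, blue), "K" (3x3 intrinsics, pixels), "origin" and "attitude" of the camera in the world; the wrist camera has in their place "hand_eye" (4x4, takes a point from camera to tool coordinates, whose origin is the TCP and whose axes are the flange's). Camera axes: x right, y up, looking along -z (the intrinsics and any distortion apply to the point x, -y, -z); pixel columns grow to the right and rows downward; lengths in m; the calibration is good to about 2 mm. A picture is of the moment at which its call begins: read the wrist's pose just before it. There is no depth.
- manip.sign_off(): hands the job in, once; it reports no verdict.
Trained networks look in the newest picture that a camera, given by its name, has taken for a name from the list of things; names that differ only in an ending like _2 or _b are one class to them, and where a whole thing is asked for, a point or a joint stands for the part that bears it (a point fixed in the world has none). Each returns a list of dicts, best first, with "conf" (0 to 1); they miss things now and then, are a little off and sometimes report something else, mostly with a low value. They report only what shows in the picture. A call takes as long as a camera call. They do not tell look-alikes from the thing itself.
- manip.masks_of(camera, thing): "mask" (480x640 bool, what is visible of it) and "at" ([column, row] in pixels, amid what is visible of it).
The state is a dict: "clock": time; "qpos": joint angles; "qvel": joint speeds; "joint_torque": joint torques, N m; "tcp_pos": TCP position; "tool_rot": TCP orientation; "force": force on the tool from outside, world axes, zero at the start; "torque": the same for the moment, N m; "width": finger opening in m.
Only numpy, scipy, OpenCV 4.12 (cv2) and the standard library are available. Lean on these libraries where they do the work, as an engineer would, in place of code of your own. Each camera call takes 0.05 s, during which the arm holds its last target. There are 200 camera calls.

## Working session

There is one attempt and no reset: what is moved stays moved. The work goes in short steps, Python scripts to look and compute and a shell command to move; the robot and the scene stay as the last step left them, time stands still between calls to the robot, and variables do not carry over. Pictures are saved under pics/ and viewed, about 8 in all and at most 12, crops included, and the job is handed in when it is done.

```bash
mkdir -p pics; cat > h.py <<'E'
import numpy as np, cv2
from cell import manip
def cap(n,f=None):
    s=manip.read_state(); c=manip.capture(n)
    if f: cv2.imwrite('pics/'+f,c['pixels'][:,:,::-1])
    return c,s
def campose(c,s):
    if 'origin' in c: return np.array(c['origin']),np.array(c['attitude'])
    T=np.eye(4);T[:3,:3]=s['tool_rot'];T[:3,3]=s['tcp_pos'];M=T@np.array(c['hand_eye']);return M[:3,3],M[:3,:3]
def proj(c,s,P):
    o,R=campose(c,s);p=(np.atleast_2d(P)-o)@R;p=p*[1,-1,-1];q=p@np.array(c['K']).T;return q[:,:2]/q[:,2:]
def onplane(c,s,uv,z):
    o,R=campose(c,s);uv=np.atleast_2d(uv).astype(float)
    d=np.c_[uv,np.ones(len(uv))]@np.linalg.inv(c['K']).T*[1,-1,-1]@R.T
    return o+d*((z-o[2])/d[:,2])[:,None]
E
python3 - <<'E'
from h import *
for n in('top','side'):
    c,s=cap(n,n+'1.png'); print(n,c['origin'],np.round(c['attitude'],3).tolist(),np.round(c['K'],1).tolist(),[k for k in c])
    for t in('blue_stand','blue_gate','blue_bar','steel_back_1'):
        for d in manip.masks_of(n,t):
            m=d['mask'].astype(np.uint8);print(t,round(d['conf'],2),np.round(d['at']),m.sum(),cv2.boundingRect(m))
print(manip.read_state())
E
```

```text
top [ 0.43497488 -0.02677774  0.86094983] [[-0.029, 0.986, -0.165], [-1.0, -0.028, 0.003], [-0.002, 0.165, 0.986]] [[484.6, 0.0, 322.8], [0.0, 484.6, 244.0], [0.0, 0.0, 1.0]] ['pixels', 'K', 'origin', 'attitude']
blue_stand 0.88 [237. 236.] 11708 (169, 150, 122, 194)
blue_gate 0.81 [222. 236.] 765 (195, 221, 58, 27)
blue_bar 0.57 [215. 263.] 4525 (169, 221, 84, 123)
steel_back_1 0.8 [202. 276.] 381 (190, 267, 23, 21)
steel_back_1 0.72 [226. 284.] 310 (216, 276, 19, 20)
steel_back_1 0.58 [266. 358.] 317 (254, 348, 21, 20)
steel_back_1 0.57 [204. 366.] 338 (194, 356, 20, 21)
side [0.36866288 0.53101534 0.72114526] [[-0.947, 0.244, -0.211], [-0.322, -0.7, 0.638], [0.008, 0.671, 0.741]] [[595.0, 0.0, 309.7], [0.0, 595.0, 247.1], [0.0, 0.0, 1.0]] ['pixels', 'K', 'origin', 'attitude']
blue_stand 0.62 [258. 337.] 19856 (143, 256, 238, 178)
blue_gate 0.78 [254. 304.] 1762 (224, 271, 53, 70)
blue_gate 0.35 [293. 349.] 465 (276, 341, 27, 25)
blue_bar 0.85 [284. 328.] 7441 (225, 272, 155, 128)
steel_back_1 0.88 [403. 364.] 460 (390, 354, 25, 23)
steel_back_1 0.84 [310. 336.] 538 (297, 321, 27, 
[... 181 characters left out ...]
3810e+00,  2.25615118e-07,
        1.68861852e+00, -7.02759522e-02]), 'qvel': array([ 0.00020381, -0.00079105, -0.00194156,  0.00214322,  0.00244511,
        0.00074405]), 'joint_torque': array([-5.01033228e-04, -3.81215429e+01, -3.60040748e+01, -5.16318516e-05,
        6.69283236e-04,  3.35922607e-05]), 'tcp_pos': array([0.11701527, 0.51179655, 0.23128206]), 'tool_rot': array([[-9.74829734e-01,  2.22950644e-01, -1.96871434e-06],
       [ 2.22950644e-01,  9.74829734e-01, -5.70585029e-06],
       [ 6.47038280e-07, -6.00115865e-06, -1.00000000e+00]]), 'force': array([-0.47184636, -0.69865935,  0.22230391]), 'torque': array([-0.01232595, -0.00363375, -0.00473031]), 'width': 0.08551963897863796}
```

View pics/top1.png

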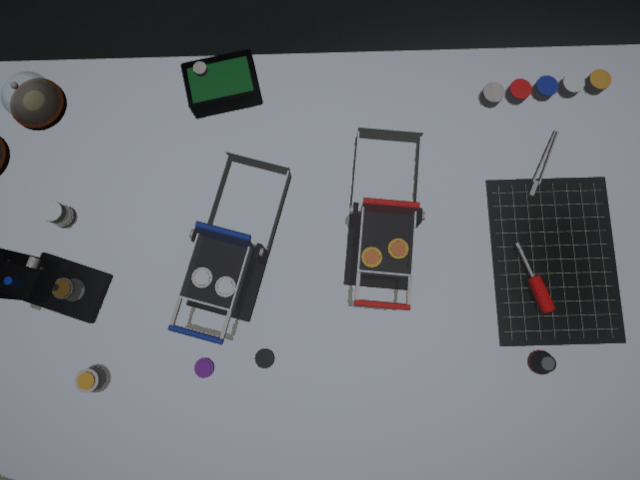

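View pics/side1.png

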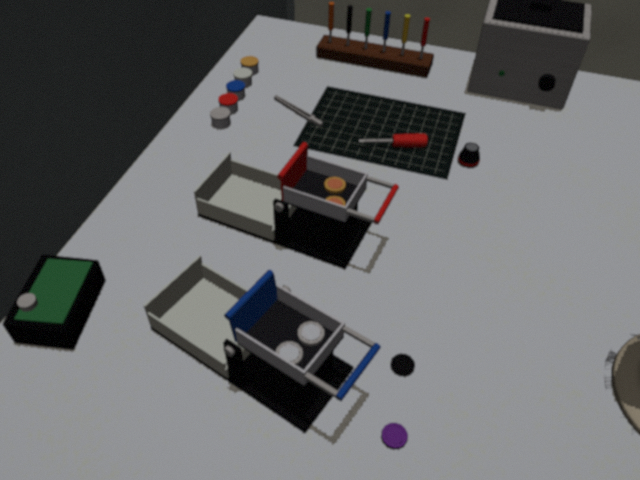

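The top view shows the blue-gated tray with its gate at (222,234), bar at (197,334) and steel discs at (202,277) and (226,287). Things that could be mistaken for these:
- the red station, with its gate at (390,203) and bar at (382,305)
- the brass discs at (372,257) and (398,248)
- the black disc at (265,358)
- the purple disc at (204,367)

I choose the left, blue-gated station. Next I measure its bar and lip, with a close crop as the check.

```bash
python3 - <<'E'
from h import *
from scipy.optimize import least_squares
obs=[];crops=[]
for n,box in(('top',(160,215,100,135)),('side',(215,265,170,140))):
    c,s=cap(n);x,y,w,h=box;im=c['pixels'];hsv=cv2.cvtColor(im,cv2.COLOR_RGB2HSV)
    m=cv2.inRange(hsv,(105,130,50),(130,255,255));mm=np.zeros_like(m);mm[y:y+h,x:x+w]=m[y:y+h,x:x+w]
    k,l,st,ce=cv2.connectedComponentsWithStats(mm)
    for i in range(1,k):
        if st[i,4]>60:
            r=cv2.minAreaRect(np.argwhere(l==i)[:,::-1].astype(np.float32));print(n,ce[i],st[i],r)
            obs.append((c,s,n,ce[i],r))
    crops.append(cv2.resize(im[y:y+h,x:x+w],(400,int(400*h/w))))
h=max(i.shape[0] for i in crops)
cv2.imwrite('pics/crop.png',np.hstack([cv2.copyMakeBorder(i,0,h-i.shape[0],0,0,0) for i in crops])[:,:,::-1])
# bars: component with larger row
def W(p,P): 
    x,y,a=p[:3];P=np.atleast_2d(P);return np.c_[x+P[:,0]*np.cos(a)-P[:,1]*np.sin(a),y+P[:,0]*np.sin(a)+P[:,1]*np.cos(a),P[:,2]]
def ends(r):
    b=cv2.boxPoints(r);e=sorted([(np.linalg.norm(b[i]-b[(i+1)%4]),i) for i in range(2)])[0][1]
    q=np.array([(b[e]+b[(e+1)%4])/2,(b[(e+2)%4]+b[(e+3)%4])/2]);return q
def res(p):
    g=p[3];o=[]
    for n in('top','side'):
        l=sorted([t for t in obs if t[2]==n],key=lambda t:t[3][1])
        c,s=l[-1][:2]
        q=proj(c,s,W(p,[[-.150,.043,.111],[-.150,-.043,.111]]));e=ends(l[-1][4])
        if np.linalg.norm(q-e)>np.linalg.norm(q-e[::-1]):e=e[::-1]
        o.append((q-e).ravel())
        if n=='top':
            q=proj(c,s,W(p,[[.046*np.sin(g)+0*.002,0,.09+.046*np.cos(g)+.002]])) ;o.append((q-l[0][3]).ravel()*.5)
    return np.concatenate(o)
f=least_squares(res,[.43,.18,-.2,.1]);print(f.x,f.x[2]*57.3,np.round(f.fun,1))
np.save('p.npy',f.x)
for P in([-.15,0,.11],[.01,0,.136],[.087,0,.01]):print(W(f.x,P))
E
```

```text
top [222.30819672 230.66885246] [196 222  54  19 305] ((222.31448364257812, 230.70089721679688), (55.32966232299805, 5.515907287597656), 14.826481819152832)
top [195.49270073 334.02919708] [169 326  54  18 274] ((195.2480926513672, 333.9132995605469), (54.814613342285156, 5.0858917236328125), 15.422160148620605)
side [249.10638298 294.48463357] [226 271  47  48 423] ((248.8511962890625, 294.34197998046875), (7.579509735107422, 62.95519256591797), 44.23609924316406)
side [357.0721393  371.59950249] [337 344  42  55 402] ((357.6681213378906, 371.01092529296875), (6.775404930114746, 65.18406677246094), 37.40536117553711)
[ 0.57026188  0.12659645 -0.2941336   0.24987003] -16.85385501737123 [-1.1  0.2 -0.1  0.8  0.1  0.  -0.3 -0.2 -0.2 -1. ]
[[0.42670383 0.17008307 0.11      ]]
[[0.57983242 0.12369734 0.136     ]]
[[0.65352556 0.10137421 0.01      ]]
```

View pics/crop.png

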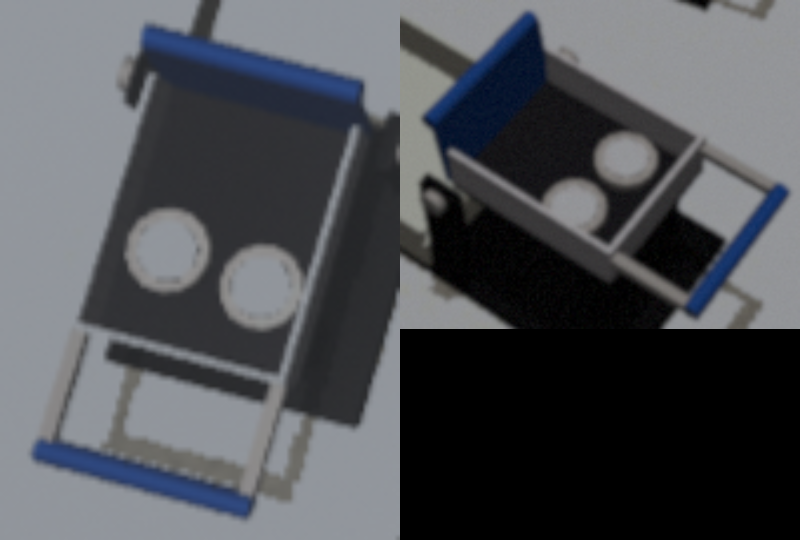

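The crop confirms the choice. The blue gate is upright, there are two steel discs in the back half of the tray, and the bar is behind it. The stand's pivot is at about (0.570, 0.127) with yaw -16.9°. I rise, then travel to stand x=-30 above the tray, turning -94° about z with the fingers shut.

```bash
python3 -m inch '[{"offset":[0,0,0.14],"turn":[0,0,-0.9],"grip":1},{"offset":[0.05,-0.05,0.06],"turn":[0,0,-0.9],"grip":1},{"offset":[0.088,-0.078,0],"turn":[0,0,-0.95],"grip":1},{"offset":[0.088,-0.078,0],"turn":[0,0,-0.95],"grip":1},{"offset":[0.088,-0.078,0],"turn":[0,0,-0.95],"grip":1}]' 40 >/dev/null
for i in 1 2; do :; done
python3 -m inch '[{"offset":[0.088,-0.078,0],"turn":[0,0,-0.95],"grip":1},{"offset":[0.088,-0.078,0],"turn":[0,0,-0.95],"grip":1},{"offset":[0.088,-0.078,0],"turn":[0,0,-0.95],"grip":1},{"offset":[0.088,-0.078,0],"turn":[0,0,-0.95],"grip":1},{"offset":[0.088,-0.078,0],"turn":[0,0,-0.95],"grip":1}]' >/dev/null
python3 -m inch '[{"offset":[0.088,-0.078,0],"turn":[0,0,-0.95],"grip":1},{"offset":[0.088,-0.078,0],"turn":[0,0,-0.95],"grip":1},{"offset":[0.088,-0.078,0],"turn":[0,0,-0.95],"grip":1},{"offset":[0.088,-0.078,0],"turn":[0,0,-0.95],"grip":1},{"offset":[0.088,-0.078,0],"turn":[0,0,-0.95],"grip":1}]'
```

```text
clock: 1.85
tcp_pos: [0.4165, 0.2446, 0.2815]
tool_rot: [[-0.107, 0.994, 0.0], [0.994, 0.107, 0.0], [0.0, 0.0, -1.0]]
force: [-0.3, -0.3, 0.6]
width: -0.0002
```

```bash
python3 -m inch '[{"offset":[0.1,-0.088,0],"turn":[0,0,-0.92],"grip":1},{"offset":[0.1,-0.088,0],"turn":[0,0,-0.92],"grip":1},{"offset":[0.1,-0.088,0],"turn":[0,0,-0.92],"grip":1},{"offset":[0.1,-0.088,0],"turn":[0,0,-0.92],"grip":1},{"offset":[0.1,-0.088,0],"turn":[0,0,-0.92],"grip":1}]' >/dev/null
python3 -m inch '[{"offset":[0,0,-0.1],"turn":[0,0,0],"grip":1},{"offset":[0,0,-0.14],"turn":[0,0,0],"grip":1},{"offset":[0,0,-0.14],"turn":[0,0,0],"grip":1},{"offset":[0,0,-0.1],"turn":[0,0,0],"grip":1},{"offset":[0,0,0],"turn":[0,0,0],"grip":1}]'
cat >> h.py <<'E'
def W(p,P): 
    x,y,a=p[:3];P=np.atleast_2d(P);return np.c_[x+P[:,0]*np.cos(a)-P[:,1]*np.sin(a),y+P[:,0]*np.sin(a)+P[:,1]*np.cos(a),P[:,2]]
def rows(P):  # offset in row units from current TCP to stand-frame point P
    s=manip.read_state();p=np.load('p.npy');t=np.array(s['tcp_pos']);a=p[2]
    d=t-[p[0],p[1],0];print('tcp in stand',np.round([d[0]*np.cos(a)+d[1]*np.sin(a),-d[0]*np.sin(a)+d[1]*np.cos(a),d[2]],4),'F',np.round(s['force'],1),'w',round(s['width'],4),'t',round(s['clock'],2))
    for q in np.atleast_2d(P): w=W(p,q)[0];print(q,np.round((w-t)/.25,3));t=w
E
python3 - <<'E'
from h import *
rows([[-.03,0,.12],[.012,0,.12],[.018,0,.118],[.0235,0,.106],[.0265,0,.095],[.0265,0,.089]])
c,s=cap('side','s2.png');c,s=cap('top');
a=cv2.imread('pics/s2.png')[220:440,130:420];b=c['pixels'][140:360,140:320,::-1]
f=lambda i,w:cv2.resize(i,(w,400),interpolation=cv2.INTER_CUBIC)
cv2.imwrite('pics/s2.png',np.hstack([f(a,470),f(b,320)]))
E
```

```text
clock: 2.68
tcp_pos: [0.5377, 0.1352, 0.1548]
tool_rot: [[0.286, 0.958, -0.011], [0.958, -0.286, -0.002], [-0.005, -0.01, -1.0]]
force: [-0.7, 0.1, -0.8]
width: -0.0
tcp in stand [-0.0337 -0.0012  0.1548] F [-0.7  0.1 -0.8] w -0.0 t 2.68
[-0.03  0.    0.12] [ 0.016  0.    -0.139]
[0.012 0.    0.12 ] [ 0.161 -0.049  0.   ]
[0.018 0.    0.118] [ 0.023 -0.007 -0.008]
[0.0235 0.     0.106 ] [ 0.021 -0.006 -0.048]
[0.0265 0.     0.095 ] [ 0.011 -0.003 -0.044]
[0.0265 0.     0.089 ] [ 0.     0.    -0.024]
```

View pics/s2.png

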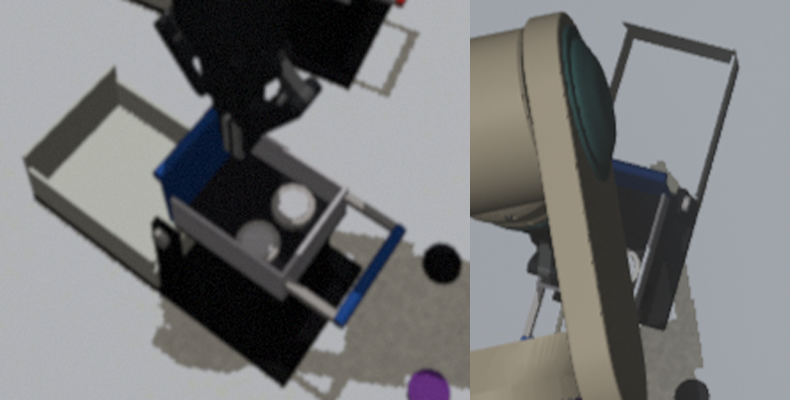

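The side view shows the closed fingers inside the blue tray, just behind the gate and clear of the discs at crop (293,203) and (258,240). I lower the tips to z≈0.120 and push outward.

```bash
python3 -m inch '[{"offset":[0.012,0.003,-0.06],"turn":[0,0,0],"grip":1},{"offset":[0,0,-0.07],"turn":[0,0,0],"grip":1},{"offset":[0,0,0],"turn":[0,0,0],"grip":1}]'
python3 -m inch '[{"offset":[0.04,-0.012,0],"turn":[0,0,0],"grip":1},{"offset":[0.04,-0.012,0],"turn":[0,0,0],"grip":1},{"offset":[0.04,-0.012,0],"turn":[0,0,0],"grip":1},{"offset":[0.04,-0.012,0],"turn":[0,0,0],"grip":1},{"offset":[0,0,0],"turn":[0,0,0],"grip":1}]'
python3 - <<'E'
from h import *
rows([[.018,0,.118],[.0235,0,.106],[.0265,0,.095],[.0265,0,.089]])
E
```

```text
clock: 3.03
tcp_pos: [0.5434, 0.1366, 0.1286]
tool_rot: [[0.286, 0.958, -0.001], [0.958, -0.286, -0.0], [-0.0, -0.001, -1.0]]
force: [-0.2, -0.4, -0.0]
width: 0.0
clock: 3.45
tcp_pos: [0.5856, 0.1243, 0.1319]
tool_rot: [[0.287, 0.958, 0.004], [0.958, -0.287, 0.0], [0.002, 0.004, -1.0]]
force: [0.6, 0.2, -0.1]
width: -0.0
tcp in stand [0.0153 0.0022 0.1319] F [ 0.6  0.2 -0.1] w -0.0 t 3.45
[0.018 0.    0.118] [ 0.008 -0.012 -0.055]
[0.0235 0.     0.106 ] [ 0.021 -0.006 -0.048]
[0.0265 0.     0.095 ] [ 0.011 -0.003 -0.044]
[0.0265 0.     0.089 ] [ 0.     0.    -0.024]
```

```bash
python3 -m inch '[{"offset":[0.012,-0.008,-0.02],"turn":[0,0,0],"grip":1},{"offset":[0.012,-0.004,-0.03],"turn":[0,0,0],"grip":1},{"offset":[0.01,-0.004,-0.03],"turn":[0,0,0],"grip":1},{"offset":[0.008,-0.002,-0.03],"turn":[0,0,0],"grip":1},{"offset":[0,0,0],"turn":[0,0,0],"grip":1}]'
python3 - <<'E'
from h import *
rows([[.0265,0,.095],[.0265,0,.089]])
c,s=cap('side','s3.png');
a=cv2.imread('pics/s3.png')[220:440,130:420]
cv2.imwrite('pics/s3.png',cv2.resize(a,(580,440),interpolation=cv2.INTER_CUBIC))
E
```

```text
clock: 3.87
tcp_pos: [0.5933, 0.1198, 0.099]
tool_rot: [[0.286, 0.958, -0.003], [0.958, -0.286, -0.001], [-0.001, -0.003, -1.0]]
force: [-0.7, -0.1, -0.7]
width: 0.0002
tcp in stand [0.024  0.0002 0.099 ] F [-0.7 -0.1 -0.7] w 0.0002 t 3.87
[0.0265 0.     0.095 ] [ 0.009 -0.004 -0.016]
[0.0265 0.     0.089 ] [ 0.     0.    -0.024]
```

View pics/s3.png

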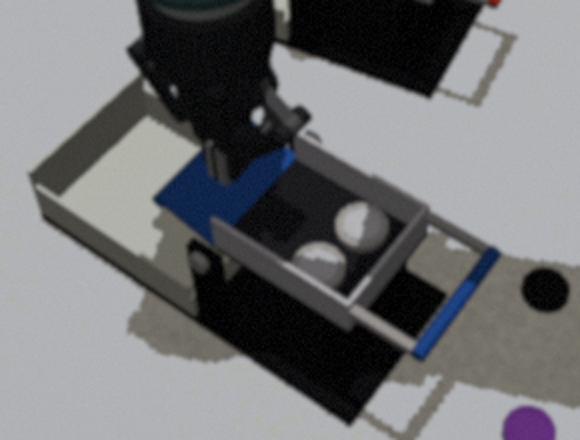

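The gate is nearly flat, with the fingers on its inner face at crop (222,165). The discs haven't moved. I press the last bit gently.

```bash
python3 -m inch '[{"offset":[0.006,-0.002,-0.012],"turn":[0,0,0],"grip":1},{"offset":[0.004,-0.001,-0.012],"turn":[0,0,0],"grip":1},{"offset":[0,0,-0.006],"turn":[0,0,0],"grip":1},{"offset":[0,0,0],"turn":[0,0,0],"grip":1},{"offset":[0,0,0],"turn":[0,0,0],"grip":1}]'
python3 -m inch '[{"offset":[0,0,-0.008],"turn":[0,0,0],"grip":1},{"offset":[0,0,0],"turn":[0,0,0],"grip":1},{"offset":[0,0,0],"turn":[0,0,0],"grip":1}]'
python3 -m inch '[{"offset":[0,0,-0.008],"turn":[0,0,0],"grip":1},{"offset":[0,0,0],"turn":[0,0,0],"grip":1},{"offset":[0,0,0],"turn":[0,0,0],"grip":1}]'
```

```text
clock: 4.33
tcp_pos: [0.5964, 0.1193, 0.0937]
tool_rot: [[0.286, 0.958, -0.0], [0.958, -0.286, -0.0], [-0.0, -0.0, -1.0]]
force: [-0.2, 0.7, 0.4]
width: -0.0003
clock: 4.58
tcp_pos: [0.5965, 0.1193, 0.0917]
tool_rot: [[0.286, 0.958, -0.0], [0.958, -0.286, -0.0], [-0.0, -0.0, -1.0]]
force: [-0.3, 0.1, 0.2]
width: 0.0002
clock: 4.83
tcp_pos: [0.5965, 0.1193, 0.0897]
tool_rot: [[0.286, 0.958, -0.0], [0.958, -0.286, -0.0], [-0.0, 0.0, -1.0]]
force: [0.3, 0.8, 0.1]
width: -0.0002
```

```bash
python3 -m inch '[{"offset":[0,0,-0.006],"turn":[0,0,0],"grip":1},{"offset":[0,0,0],"turn":[0,0,0],"grip":1},{"offset":[0,0,0],"turn":[0,0,0],"grip":1}]'
python3 -m inch '[{"offset":[0,0,-0.006],"turn":[0,0,0],"grip":1},{"offset":[0,0,0],"turn":[0,0,0],"grip":1},{"offset":[0,0,0],"turn":[0,0,0],"grip":1}]'
python3 - <<'E'
from h import *
c,s=cap('side','s4.png');
a=cv2.imread('pics/s4.png')[220:440,130:420]
cv2.imwrite('pics/s4.png',cv2.resize(a,(580,440),interpolation=cv2.INTER_CUBIC))
p=np.load('p.npy')
for g in(1.2,1.4,1.57,1.6):
  print(g,[np.round((q-[130,220])*2) for q in proj(c,s,W(p,[[.051*np.sin(g),.043,.09+.051*np.cos(g)],[.051*np.sin(g),-.043,.09+.051*np.cos(g)]]))])
print([np.round((q-[130,220])*2) for q in proj(c,s,W(p,[[-.15,.043,.11],[-.15,-.043,.11]]))])
E
```

```text
clock: 5.08
tcp_pos: [0.5966, 0.1193, 0.0893]
tool_rot: [[0.286, 0.958, 0.001], [0.958, -0.286, 0.0], [0.0, 0.001, -1.0]]
force: [-2.3, -0.0, 5.4]
width: 0.0002
clock: 5.33
tcp_pos: [0.5968, 0.1194, 0.089]
tool_rot: [[0.286, 0.958, 0.001], [0.958, -0.286, 0.0], [0.0, 0.001, -1.0]]
force: [-6.2, 0.3, 12.4]
width: 0.0004
1.2 [array([154., 188.]), array([241., 103.])]
1.4 [array([153., 195.]), array([239., 110.])]
1.57 [array([154., 202.]), array([239., 118.])]
1.6 [array([154., 204.]), array([239., 119.])]
[array([415., 354.]), array([494., 249.])]
```

View pics/s4.png

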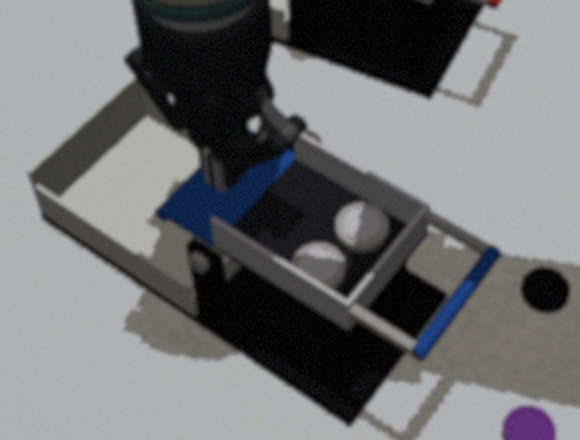

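The gate lip corner is now at crop (160,212), at the predicted flat position, and the force rose to 12 N against the stop, so the gate is fully down. I go up and over to the bar.

```bash
python3 -m inch '[{"offset":[0,0,0.1],"turn":[0,0,0],"grip":1},{"offset":[0,0,0.16],"turn":[0,0,0],"grip":1},{"offset":[-0.05,0.015,0.14],"turn":[0,0,0],"grip":0.6},{"offset":[-0.14,0.043,0],"turn":[0,0,0],"grip":0.6},{"offset":[-0.15,0.045,0],"turn":[0,0,0],"grip":0.6}]' >/dev/null
python3 -m inch '[{"offset":[-0.15,0.045,0],"turn":[0,0,0],"grip":0.6},{"offset":[-0.12,0.036,0],"turn":[0,0,0],"grip":0.6},{"offset":[-0.05,0.015,0],"turn":[0,0,0],"grip":0.6},{"offset":[0,0,0],"turn":[0,0,0],"grip":0.6},{"offset":[0,0,0],"turn":[0,0,0],"grip":0.6}]'
python3 - <<'E'
from h import *
rows([[-.15,0,.15],[-.15,0,.091]])
c,s=cap('wrist','w1.png')
p=np.load('p.npy');print(proj(c,s,W(p,[[-.15,.043,.11],[-.15,-.043,.11],[-.15,0,.115]])))
E
```

```text
clock: 6.22
tcp_pos: [0.4315, 0.1692, 0.1871]
tool_rot: [[0.285, 0.958, 0.001], [0.958, -0.285, 0.0], [0.0, 0.001, -1.0]]
force: [-0.3, 0.3, 0.4]
width: 0.0343
tcp in stand [-0.1451  0.0006  0.1871] F [-0.3  0.3  0.4] w 0.0343 t 6.22
[-0.15  0.    0.15] [-0.019  0.004 -0.148]
[-0.15   0.     0.091] [ 0.     0.    -0.236]
[[315.48159037 178.94203748]
 [315.32264102 320.26844253]
 [315.27399866 255.655272  ]]
```

View pics/w1.png

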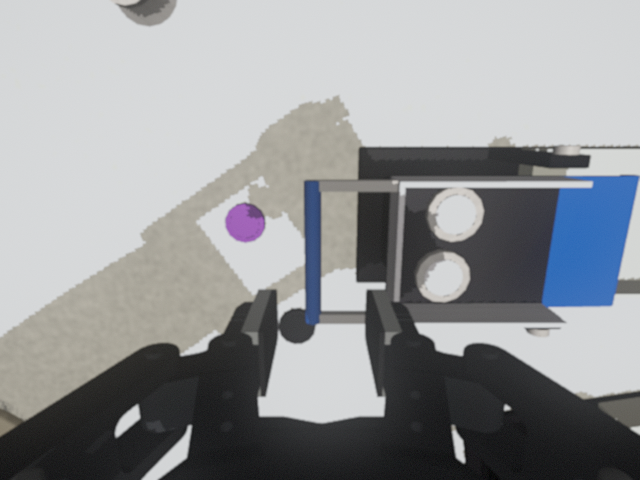

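The wrist view shows the gate flat, both steel discs at (456,213) and (442,276), and the bar at column 313 between the open fingers. That is about 1 mm from my prediction. I descend and grip.

```bash
python3 -m inch '[{"offset":[-0.023,0.006,-0.08],"turn":[0,0,0],"grip":0.6},{"offset":[0,0,-0.1],"turn":[0,0,0],"grip":0.6},{"offset":[0,0,-0.1],"turn":[0,0,0],"grip":0.6},{"offset":[0,0,-0.1],"turn":[0,0,0],"grip":0.6},{"offset":[0,0,0],"turn":[0,0,0],"grip":0.6}]'
python3 -m inch '[{"offset":[0,0,0],"turn":[0,0,0],"grip":1},{"offset":[0,0,0],"turn":[0,0,0],"grip":1},{"offset":[0,0,0],"turn":[0,0,0],"grip":1},{"offset":[0,0,0],"turn":[0,0,0],"grip":1},{"offset":[0,0,0],"turn":[0,0,0],"grip":1}]' 30
python3 - <<'E'
from h import *
t=np.array([0,.1,.2,.3,.4,.5,.6,.7,.78]);P=np.c_[-.15*np.cos(t)+.02*np.sin(t),0*t,.072+.15*np.sin(t)+.02*np.cos(t)];P[:,2]-=P[0,2]-.091
rows(P)
E
```

```text
clock: 6.68
tcp_pos: [0.4238, 0.1692, 0.0865]
tool_rot: [[0.287, 0.958, -0.009], [0.958, -0.287, -0.003], [-0.005, -0.008, -1.0]]
force: [-0.5, -0.1, -1.2]
width: 0.0341
clock: 7.1
tcp_pos: [0.4269, 0.1706, 0.0933]
tool_rot: [[0.286, 0.958, 0.003], [0.958, -0.286, 0.0], [0.001, 0.003, -1.0]]
force: [1.6, -1.3, 1.5]
width: 0.0088
tcp in stand [-0.15    0.0006  0.0933] F [ 1.6 -1.3  1.5] w 0.0088 t 7.1
[-0.15   0.     0.091] [-0.001 -0.002 -0.009]
[-0.14725396  0.          0.1058751 ] [ 0.011 -0.003  0.06 ]
[-0.1430366   0.          0.12040173] [ 0.016 -0.005  0.058]
[-0.13739007  0.          0.13443476] [ 0.022 -0.007  0.056]
[-0.13037078  0.          0.14783397] [ 0.027 -0.008  0.054]
[-0.12204887  0.          0.16046548] [ 0.032 -0.01   0.051]
[-0.11250749  0.          0.17220308] [ 0.037 -0.011  0.047]
[-0.10184197  0.          0.1829295 ] [ 0.041 -0.012  0.043]
[-0.09257144  0.          0.19071018] [ 0.035 -0.011  0.031]
```

```bash
python3 -m inch '[{"offset":[0.005,-0.002,0.03],"turn":[0,0,0],"grip":1},{"offset":[0.006,-0.002,0.03],"turn":[0,0,0],"grip":1},{"offset":[0.008,-0.002,0.029],"turn":[0,0,0],"grip":1},{"offset":[0.008,-0.002,0.029],"turn":[0,0,0],"grip":1},{"offset":[0.011,-0.003,0.028],"turn":[0,0,0],"grip":1}]'
python3 -m inch '[{"offset":[0.011,-0.003,0.028],"turn":[0,0,0],"grip":1},{"offset":[0.013,-0.004,0.027],"turn":[0,0,0],"grip":1},{"offset":[0.014,-0.004,0.027],"turn":[0,0,0],"grip":1},{"offset":[0.016,-0.005,0.026],"turn":[0,0,0],"grip":1},{"offset":[0.016,-0.005,0.025],"turn":[0,0,0],"grip":1}]'
python3 - <<'E'
from h import *
t=np.array([.5,.6,.7,.78]);P=np.c_[-.15*np.cos(t)+.02*np.sin(t),0*t,.072+.15*np.sin(t)+.02*np.cos(t)];P[:,2]+=.0013
rows(P)
E
```

```text
clock: 7.52
tcp_pos: [0.4353, 0.168, 0.129]
tool_rot: [[0.286, 0.958, -0.0], [0.958, -0.286, 0.001], [0.001, -0.0, -1.0]]
force: [2.9, 2.2, -4.1]
width: 0.0086
clock: 7.93
tcp_pos: [0.452, 0.1631, 0.1625]
tool_rot: [[0.285, 0.958, -0.003], [0.958, -0.285, 0.001], [0.0, -0.003, -1.0]]
force: [-6.6, 4.2, 1.9]
width: 0.0085
tcp in stand [-0.1238  0.0006  0.1625] F [-6.6  4.2  1.9] w 0.0085 t 7.93
[-0.12204887  0.          0.16276548] [ 0.006 -0.004  0.001]
[-0.11250749  0.          0.17450308] [ 0.037 -0.011  0.047]
[-0.10184197  0.          0.1852295 ] [ 0.041 -0.012  0.043]
[-0.09257144  0.          0.19301018] [ 0.035 -0.011  0.031]
```

```bash
python3 -m inch '[{"offset":[0.018,-0.005,0.024],"turn":[0,0,0],"grip":1},{"offset":[0.019,-0.006,0.023],"turn":[0,0,0],"grip":1},{"offset":[0.02,-0.006,0.022],"turn":[0,0,0],"grip":1},{"offset":[0.021,-0.006,0.021],"turn":[0,0,0],"grip":1},{"offset":[0.018,-0.006,0.016],"turn":[0,0,0],"grip":1}]'
python3 -m inch '[{"offset":[0.017,-0.005,0.015],"turn":[0,0,0],"grip":1},{"offset":[0,0,0],"turn":[0,0,0],"grip":1},{"offset":[0,0,0],"turn":[0,0,0],"grip":1},{"offset":[0,0,0],"turn":[0,0,0],"grip":1},{"offset":[0,0,0],"turn":[0,0,0],"grip":1}]'
python3 - <<'E'
from h import *
rows([-.0926,0,.193])
c,s=cap('side','s5.png');c2,s=cap('top')
for n in('side','top'):
  for d in manip.masks_of(n,'steel_back_1'):print(n,round(d['conf'],2),np.round(d['at']))
a=cv2.imread('pics/s5.png')[200:420,110:400];b=c2['pixels'][140:360,140:320,::-1]
f=lambda i,w:cv2.resize(i,(w,400),interpolation=cv2.INTER_CUBIC)
cv2.imwrite('pics/s5.png',np.hstack([f(a,470),f(b,320)]))
E
```

```text
clock: 8.35
tcp_pos: [0.4764, 0.1559, 0.1903]
tool_rot: [[0.285, 0.958, -0.001], [0.958, -0.285, 0.001], [0.001, -0.001, -1.0]]
force: [-9.8, 4.3, 10.0]
width: 0.0091
clock: 8.77
tcp_pos: [0.481, 0.1545, 0.1939]
tool_rot: [[0.286, 0.958, 0.001], [0.958, -0.286, 0.001], [0.001, 0.0, -1.0]]
force: [-6.6, 2.3, 6.0]
width: 0.0087
tcp in stand [-0.0936  0.0008  0.1939] F [-6.6  2.3  6. ] w 0.0087 t 8.77
[-0.0926  0.      0.193 ] [ 0.003 -0.004 -0.004]
side 0.91 [396. 438.]
side 0.82 [196. 320.]
side 0.76 [214. 309.]
side 0.59 [405. 363.]
top 0.58 [244. 190.]
top 0.55 [262. 195.]
top 0.53 [264. 358.]
```

View pics/s5.png

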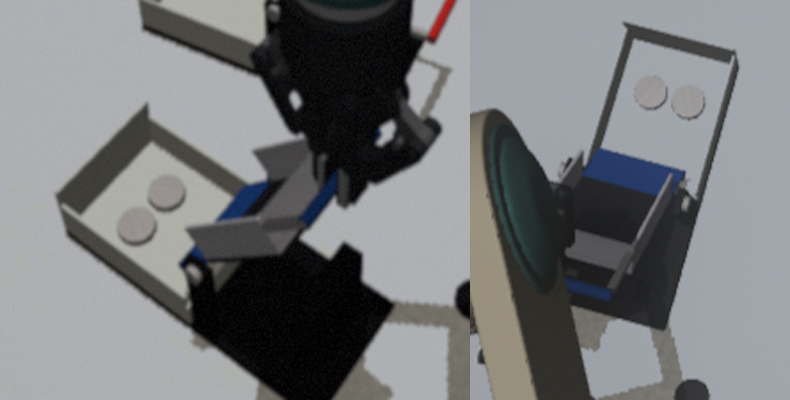

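Both steel discs lie on the dish floor (top crop (651,92) and (687,101)) and the tray is empty. I lay the tray back along the same arc.

```bash
python3 -m inch '[{"offset":[-0.017,0.005,-0.015],"turn":[0,0,0],"grip":1},{"offset":[-0.018,0.006,-0.016],"turn":[0,0,0],"grip":1},{"offset":[-0.021,0.006,-0.021],"turn":[0,0,0],"grip":1},{"offset":[-0.02,0.006,-0.022],"turn":[0,0,0],"grip":1},{"offset":[-0.019,0.006,-0.023],"turn":[0,0,0],"grip":1}]'
python3 -m inch '[{"offset":[-0.018,0.005,-0.024],"turn":[0,0,0],"grip":1},{"offset":[-0.016,0.005,-0.025],"turn":[0,0,0],"grip":1},{"offset":[-0.016,0.005,-0.026],"turn":[0,0,0],"grip":1},{"offset":[-0.014,0.004,-0.027],"turn":[0,0,0],"grip":1},{"offset":[-0.013,0.004,-0.027],"turn":[0,0,0],"grip":1}]'
python3 -m inch '[{"offset":[-0.011,0.003,-0.028],"turn":[0,0,0],"grip":1},{"offset":[-0.011,0.003,-0.028],"turn":[0,0,0],"grip":1},{"offset":[0,0,0],"turn":[0,0,0],"grip":1},{"offset":[0,0,0],"turn":[0,0,0],"grip":1}]'
python3 - <<'E'
from h import *
t=np.array([.2,.1,0]);P=np.c_[-.15*np.cos(t)+.02*np.sin(t),0*t,.072+.15*np.sin(t)+.02*np.cos(t)];P[:,2]+=.0013
rows(P)
E
```

```text
clock: 9.38
tcp_pos: [0.4571, 0.1616, 0.1683]
tool_rot: [[0.286, 0.958, 0.001], [0.958, -0.286, 0.0], [0.001, 0.001, -1.0]]
force: [-3.5, 2.4, 3.2]
width: 0.009
clock: 9.8
tcp_pos: [0.438, 0.1671, 0.1344]
tool_rot: [[0.286, 0.958, 0.001], [0.958, -0.286, -0.0], [0.0, 0.001, -1.0]]
force: [0.4, 2.8, -0.4]
width: 0.0086
clock: 10.13
tcp_pos: [0.4326, 0.1686, 0.1203]
tool_rot: [[0.286, 0.958, 0.0], [0.958, -0.286, -0.0], [0.0, 0.0, -1.0]]
force: [4.9, 3.1, -2.0]
width: 0.0088
tcp in stand [-0.1439  0.0003  0.1203] F [ 4.9  3.1 -2. ] w 0.0088 t 10.13
[-0.1430366   0.          0.12270173] [ 0.003 -0.002  0.01 ]
[-0.14725396  0.          0.1081751 ] [-0.016  0.005 -0.058]
[-0.15    0.      0.0933] [-0.011  0.003 -0.06 ]
```

```bash
python3 -m inch '[{"offset":[-0.006,0.002,-0.025],"turn":[0,0,0],"grip":1},{"offset":[-0.006,0.002,-0.025],"turn":[0,0,0],"grip":1},{"offset":[-0.005,0.001,-0.025],"turn":[0,0,0],"grip":1},{"offset":[-0.004,0.001,-0.02],"turn":[0,0,0],"grip":1},{"offset":[0,0,0],"turn":[0,0,0],"grip":1}]'
python3 -m inch '[{"offset":[-0.002,0,-0.01],"turn":[0,0,0],"grip":1},{"offset":[0,0,0],"turn":[0,0,0],"grip":1},{"offset":[0,0,0],"turn":[0,0,0],"grip":1}]'
python3 - <<'E'
from h import *
rows([-.15,0,.0933])
E
```

```text
clock: 10.55
tcp_pos: [0.427, 0.1701, 0.0961]
tool_rot: [[0.286, 0.958, -0.0], [0.958, -0.286, -0.0], [-0.0, -0.0, -1.0]]
force: [2.0, 3.7, -1.7]
width: 0.0089
clock: 10.8
tcp_pos: [0.4269, 0.1702, 0.0947]
tool_rot: [[0.286, 0.958, 0.001], [0.958, -0.286, 0.0], [0.0, 0.0, -1.0]]
force: [3.6, 4.0, -0.6]
width: 0.0088
tcp in stand [-1.499e-01  1.000e-04  9.470e-02] F [ 3.6  4.  -0.6] w 0.0088 t 10.8
[-0.15    0.      0.0933] [-0.001 -0.    -0.005]
```

```bash
python3 -m inch '[{"offset":[0,0,-0.006],"turn":[0,0,0],"grip":1},{"offset":[0,0,0],"turn":[0,0,0],"grip":1},{"offset":[0,0,0],"turn":[0,0,0],"grip":1}]'
python3 -m inch '[{"offset":[0,0,0],"turn":[0,0,0],"grip":0.6},{"offset":[0,0,0],"turn":[0,0,0],"grip":0.6},{"offset":[0,0,0],"turn":[0,0,0],"grip":0.6},{"offset":[0,0,0],"turn":[0,0,0],"grip":0.6},{"offset":[0,0,0],"turn":[0,0,0],"grip":0.6}]'
python3 -m inch '[{"offset":[0,0,0.05],"turn":[0,0,0],"grip":0.6},{"offset":[0,0,0.12],"turn":[0,0,0],"grip":0.6},{"offset":[0,0,0.15],"turn":[0,0,0],"grip":0.6},{"offset":[0,0,0.15],"turn":[0,0,0],"grip":0.6},{"offset":[0,0,0.1],"turn":[0,0,0],"grip":0.6}]'
python3 -m inch '[{"offset":[-0.1,0.05,0],"turn":[0,0,0],"grip":0.6},{"offset":[-0.1,0.1,0],"turn":[0,0,0],"grip":0.6},{"offset":[0,0.15,0],"turn":[0,0,0],"grip":0.6},{"offset":[0,0.1,0],"turn":[0,0,0],"grip":0.6},{"offset":[0,0,0],"turn":[0,0,0],"grip":0.6}]'
python3 - <<'E'
from h import *
p=np.load('p.npy');im=[]
for n,(x,y,w,h) in(('side',(110,210,290,220)),('top',(140,140,180,220))):
  c,s=cap(n)
  q=proj(c,s,W(p,[[-.15,.043,.111],[-.15,-.043,.111],[.05,.043,.089],[.05,-.043,.089]]));print(n,np.round(q))
  m=cv2.inRange(cv2.cvtColor(c['pixels'],cv2.COLOR_RGB2HSV),(105,130,50),(130,255,255));m[:y]=0;m[y+h:]=0;m[:,:x]=0;m[:,x+w:]=0
  k,l,st,ce=cv2.connectedComponentsWithStats(m);print([(st[i].tolist(),np.round(ce[i])) for i in range(1,k) if st[i,4]>60])
  for d in manip.masks_of(n,'steel_back_1'):print(round(d['conf'],2),np.round(d['at']),np.round(onplane(c,s,d['at'],.017),3))
  im.append(cv2.resize(c['pixels'][y:y+h,x:x+w,::-1],(470 if n=='side' else 320,400),interpolation=cv2.INTER_CUBIC))
cv2.imwrite('pics/s6.png',np.hstack(im))
print(W(p,[.087,0,.01]))
E
```

```text
clock: 11.05
tcp_pos: [0.4268, 0.1702, 0.0938]
tool_rot: [[0.286, 0.958, 0.0], [0.958, -0.286, 0.0], [0.0, 0.0, -1.0]]
force: [-0.9, 3.5, 3.2]
width: 0.0085
clock: 11.47
tcp_pos: [0.4266, 0.1698, 0.0933]
tool_rot: [[0.286, 0.958, -0.001], [0.958, -0.286, -0.001], [-0.001, -0.0, -1.0]]
force: [0.6, 0.9, -0.6]
width: 0.034
clock: 11.88
tcp_pos: [0.4272, 0.1701, 0.2398]
tool_rot: [[0.286, 0.958, 0.004], [0.958, -0.286, 0.001], [0.002, 0.003, -1.0]]
force: [0.3, -1.0, 0.7]
width: 0.0341
clock: 12.3
tcp_pos: [0.3759, 0.2732, 0.2358]
tool_rot: [[0.283, 0.959, -0.0], [0.959, -0.283, 0.001], [0.001, -0.001, -1.0]]
force: [-0.3, 0.4, -0.7]
width: 0.0344
side [[338. 397.]
 [377. 344.]
 [208. 322.]
 [250. 280.]]
[([209, 284, 69, 59, 1873], array([244., 311.])), ([337, 369, 23, 30, 212], array([348., 384.]))]
0.88 [212. 305.] [[0.668 0.081 0.017]]
0.88 [394. 434.] [[0.369 0.189 0.017]]
0.73 [195. 322.] [[0.677 0.117 0.017]]
top [[168. 327.]
 [222. 342.]
 [210. 207.]
 [261. 221.]]
[([202, 208, 59, 41, 1546], array([231., 228.])), ([169, 325, 54, 19, 280], array([195., 334.]))]
0.88 [264. 359.] [[0.382 0.076 0.017]]
0.74 [205. 364.] [[0.375 0.177 0.017]]
0.57 [263. 193.] [[0.672 0.076 0.017]]
0.52 [240. 188.] [[0.684 0.116 0.017]]
[[0.65352556 0.10137421 0.01      ]]
```

View pics/s6.png

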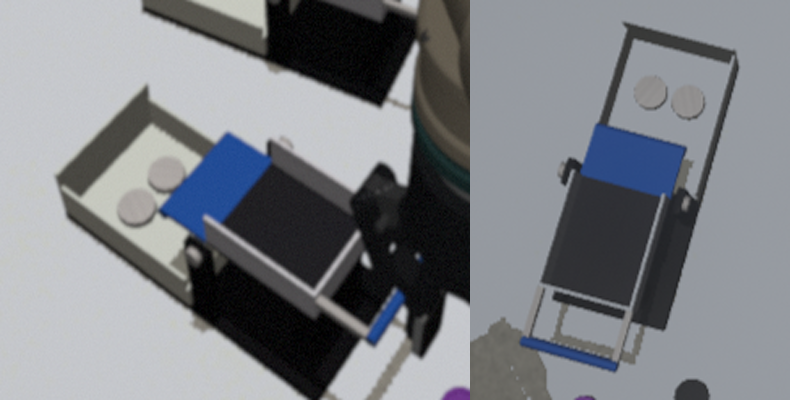

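The bar is back at its starting pixel, (195,334) in the top view. The gate is flat, both steel discs are in the dish, and the robot is clear of everything. I hand the job in.

```bash
python3 -c "
from cell import manip
print(manip.sign_off())"
```

```text
the job is handed in; nothing more can be done
None
```

The job is done and handed in after about 12.5 s of robot time. I lowered the blue gate, lifted the tray by the blue bar to about 0.78 rad until both steel case backs slid into the white dish, then laid the tray down and let go.

**Last checks:**
- **Case backs:** both steel case backs lie inside the dish, at about (0.67, 0.08) and (0.68, 0.12).
- **Tray:** it is level, with the bar back at its starting pixel (195,334) in the top view.
- **Gate:** it is down in line with the floor. I pressed it until the force rose to about 12 N against its stop.
- **Gripper:** it is clear and touching nothing.
- **Not touched:** the moves stayed away from the red station, the brass discs, and the black and purple discs. The fingers never touched the steel case backs.

**Disagreements:** the first fit put the gate's starting angle at 0.25 rad, outside the stated 0 to 0.15, and the arm stopped up to about 1 cm off the height I meant during the gate push. Neither affected the result. The detector also reported the black and purple discs as steel backs; I ruled those out from their position and colour.

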